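Feed the otolith mounts into the reading station's slot

ROBOT

A 7-joint arm with a two-finger parallel gripper is mounted at the origin on the work surface. World frame = base frame: x ahead of the robot, y to its left, z up, the work surface at z = 0. Lengths are in m, angles in rad, forces in N, time in s.
With the tool pointing down it reaches from about 0.425 to 0.925 m from the base axis. Payload 6.8 kg.
Tool frame: the origin (TCP) lies on the front face of the gripper's body, between the roots of the fingers; the fingertips stand 73 mm ahead of it and the grasp point (between the pads) lies 54 mm ahead of it (env.nose_length is the distance from the TCP to the fingertips, in m); z points along the fingers, y is the line along which they close (so a half turn about z gives the same grasp; the last joint's range is limited). The gripper opens to 85 mm and grips with 20 to 120 N. Pads are 22 mm wide; open, the fingers measure 114 mm over their backs; the gripper's body (76 mm by 85 mm) begins 54 mm behind the grasp point. The pads swing forward as they close: fully open they stand 13 mm farther back than shut.
Start: joints at [-1.397, 0.477, 0.022, 1.555, -0.011, 1.109, -0.083], TCP at [0.188, 0.648, 0.304] pointing down, gripper open.
Joint ranges: [-2.96, 2.96], [-0.34, 2.1], [-1.41, 1.46], [0.24, 2.44], [-1.37, 4.51], [0.17, 1.92], [-2.96, 2.96]. Speed limits (rad/s): [2.39, 2.39, 3.14, 3.14, 3.14, 3.14, 3.14].

INTERFACE

Orientations are given as a unit quaternion [w, x, y, z].
In Python, from cell import env, kin, camera, calibration, job gives the robot as it stands. The module is installed in compiled form; this text tells all that it offers. Calls block until the motion is done:
- env.reach(position, orientation): joint-space move of the TCP to a pose.
- env.movel(position, velocity=0.15, rot=None, stop_force=None): straight line of the TCP; rot=None keeps the orientation; velocity is the mean speed in m/s. With stop_force (N) it stops when the force on the tool has changed by that much, and returns True; else False.
- env.goto_joints(angles): joint-space move.
- env.grip(opening, f_grip=None): finger opening in m; f_grip is the grip in N (None keeps the last); returns when the fingers have stopped.
- env.dwell(seconds).
- kin.inverse_kinematics(position, orientation): joint angles nearest the present ones, or None.
- env.get_state(): the state.
- camera(name): name is "side" or "top" or "wrist"; returns (picture, depth): 400x640x3 uint8, blue, green, red; 400x640 float32, m along the optical axis (not along the pixel's ray), 0 where there is no reading.
- calibration(name): a dict with "fx", "fy", "cx", "cy" (pixels), "rvec" (rotation vector, rad) and "tvec" (3), from world to camera coordinates, as OpenCV has them. Camera axes: x right, y down, z forward; pixel columns grow to the right and rows downward; lengths in m; the calibration is good to about 2 mm. A picture is of the moment at which its call begins: read the wrist's pose just before it. calibration takes no time and is no camera call; for the wrist camera it gives the pose at the moment of the call.
A pose or a line that the arm cannot do raises env.PlanningError and nothing moves.
- job.job_done(): hands the job in; it is judged then, once.
The state is a dict: "time": time; "qpos": joint angles; "joint_velocities": joint speeds; "joint_torque": joint torques, N m; "tcp_pos": TCP position; "orientation": TCP orientation; "force": force on the tool from outside, world axes, zero at the start; "torque": the same for the moment, N m; "opening": finger opening in m; "gripper_force": force on a finger pad.
Only numpy, scipy, OpenCV 4.12 (cv2) and the standard library are available. Lean on these libraries where they do the work, as an engineer would, in place of code of your own. Each camera call takes 0.05 s, during which the arm holds its last target. There are 200 camera calls.

TASK

At the otolith reading station, push the three amber resin mounts across the white tray with the fingertips, one at a time, through the narrow gate into the feed slot, until all three lie flat in single file in the slot with the foremost one against the end stop under the camera. Only slide them, gently, never pinch or lift them, and leave the black mount and everything else where they are.

Things in the scene. Friction and masses are not known exactly. Their poses are not given: they have to be found in the camera images.
- station: Reading station, fixed to the bench: white tray with low aluminium walls, funnel, red-marked gate, feed slot, video microscope on a steel column. Origin on the bench (height 0) under the middle of the gate; +y runs down the slot from gate to stop, +x across it, z up. Tray and slot floor: one level surface 40 mm above the bench.
- tray (a point): Middle of the tray's floor, at station x 0, y -103 mm; axes as the station's. The inside spans x -114 to 114 and y -203 to 0 mm; 45 degree funnel walls lead from x = +-115 mm at y = -90 mm to x = +-22 mm at the gate. All tray walls and slot rails are 10 mm high, 6 mm thick, half a mount's height: fingertips 12 to 16 mm above the floor clear them and still push a mount.
- gate (a point): Middle of the gate, on the tray's floor, where the slot begins; axes as the station's. Gate and slot are 44 mm wide inside and the slot is 126 mm long: room for three 40 mm mounts in single file and 6 mm to spare. Each mount pushed in pushes along those ahead of it.
- stop (a point): Foot of the end stop's face (black block, 14 mm high), at the far end of the slot on its floor, 126 mm from the gate; axes as the station's. The foremost mount's centre is 20 mm before it when it is home.
- lens (a point): Middle of the microscope's underside, 188 mm above the bench, over the foremost place (20 mm before the stop). The microscope is round, 34 mm radius, and stands up to 0.4 m; its column is 129 mm farther along +y. The hand need not go under it.
- mount_a: An amber resin mount with a pale fish ear stone in its top: a disc 40 mm in diameter, 20 mm tall, about 30 g, lying flat and loose on the tray. Its origin is the centre of its underside. The three amber mounts are alike, and may go in any order.
- mount_b: An amber resin mount with a pale fish ear stone in its top: a disc 40 mm in diameter, 20 mm tall, about 30 g, lying flat and loose on the tray. Its origin is the centre of its underside. The three amber mounts are alike, and may go in any order.
- mount_c: An amber resin mount with a pale fish ear stone in its top: a disc 40 mm in diameter, 20 mm tall, about 30 g, lying flat and loose on the tray. Its origin is the centre of its underside. The three amber mounts are alike, and may go in any order.
- black_mount: A black mount with a small steel disc in its top, same size as the amber ones (40 mm diameter, 20 mm tall), also on the tray, in any of the four places; it stays where it lies. Its origin is the centre of its underside.
- dropper_bottle: Bystander: amber glass bottle with a black cap, 42 mm diameter, 85 mm tall, on the bench on the tray's +x side. Its origin is the centre of its underside.
- wash_bottle: Bystander: white wash bottle with red cap and spout, 68 mm diameter, 188 mm tall. Its origin is the centre of its underside.
- petri_dish: Bystander: closed petri dish, 91 mm diameter, 16 mm tall, on the bench on the robot's side of the slot. Its origin is the centre of its underside.
- forceps: Bystander: steel forceps lying on the bench, 135 mm long along x, 16 mm wide, 5 mm high. Its origin is the centre of its underside.
- sample_jar: Bystander: amber sample jar with white lid, 66 mm diameter, 66 mm tall. Its origin is the centre of its underside.
- marker: Bystander: white and blue marker pen lying on the bench, 140 mm long along x, 17 mm thick. Origin under its middle.
There are look-alikes about, which are no part of the job. What is shaped like the mount_b but green or turquoise is not meant.

How it is judged:
By the outcome, as a careful person would: the job done as asked, in the order asked, and still so for the second after the job is handed in, with the robot touching nothing.
It also fails if it takes over 72 s, if anything falls off the work surface, if the arm or the gripper's body presses on something with over 40 N, if the wrist force passes 120 N, or if a joint passes its speed limit or range.

## Working session

There is one attempt and no reset: what is moved stays moved. The work goes in short steps, each a Python script; the robot and the scene stay as the last script left them, time stands still between calls to the robot, and variables do not carry over. Pictures are saved under pics/ and viewed, at most 10 in all, crops included, and the job is handed in when it is done.

```bash
mkdir -p pics; cat > h.py <<'E'
import numpy as np, cv2
from cell import env, kin, camera, calibration, job
def ray(name,u,v,z,c=None):
    c=c or calibration(name); R=cv2.Rodrigues(np.array(c["rvec"],float))[0]; t=np.array(c["tvec"],float).ravel()
    d=R.T@np.array([(u-c["cx"])/c["fx"],(v-c["cy"])/c["fy"],1.]); o=-R.T@t
    return o+d*(z-o[2])/d[2]
E
python3 - <<'E'
from h import *
for n in ("top","side"):
    p,d=camera(n); cv2.imwrite(f"pics/{n}0.png",p); np.save(f"pics/{n}0.npy",d)
    c=calibration(n); print(n,c)
s=env.get_state(); print(s["time"],s["tcp_pos"],s["orientation"],s["opening"],env.nose_length)
E
```

```text
top {'fx': 395.84963634928465, 'fy': 395.84963634928465, 'cx': 319.1424578694704, 'cy': 204.13144872162562, 'rvec': array([ 2.23409664, -1.9709798 ,  0.2121314 ]), 'tvec': array([-0.06200015,  0.58981189,  1.24962884])}
side {'fx': 407.9948590277317, 'fy': 407.9948590277317, 'cx': 321.14846859684405, 'cy': 192.85452245177888, 'rvec': array([ 2.13907269, -0.61387942,  0.3139627 ]), 'tvec': array([-0.48928166,  0.27605058,  0.8302083 ])}
0.1 [0.18757616 0.64798147 0.3030199 ] [-5.08102079e-05  1.40414053e-01  9.90092521e-01 -8.31152166e-04] 0.0853871237322551 0.0726
```

View pics/top0.png

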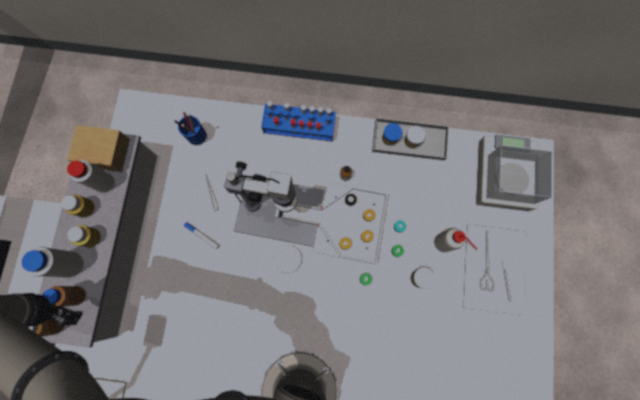

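View pics/side0.png

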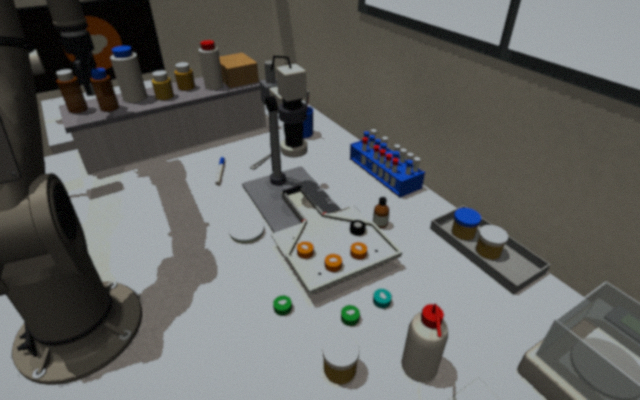

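The top view shows amber mounts at about (369,215), (367,237) and (345,243), and the black one at (351,199), all inside the tray. The green and turquoise look-alikes at (400,226), (397,251) and (366,279) lie outside it on the bench. The slot runs to image left, towards the microscope at (270,190). I'll confirm with one enlarged crop.

```bash
cat >> h.py <<'E'
def amber(name,p,z=0.06,amin=20):
    h=cv2.cvtColor(p,cv2.COLOR_BGR2HSV); m=cv2.inRange(h,(8,140,120),(28,255,255))
    m=cv2.morphologyEx(m,cv2.MORPH_CLOSE,np.ones((5,5)))
    out=[]
    for c in cv2.findContours(m,cv2.RETR_EXTERNAL,cv2.CHAIN_APPROX_NONE)[0]:
        if cv2.contourArea(c)<amin: continue
        (u,v),r=cv2.minEnclosingCircle(c); out.append((u,v,r,ray(name,u,v,z)))
    return out
E
python3 - <<'E'
from h import *
np.set_printoptions(precision=4,suppress=True)
for n in("top","side"):
    p=cv2.imread(f"pics/{n}0.png"); d=np.load(f"pics/{n}0.npy")
    for u,v,r,P in amber(n,p): print(n,round(u,1),round(v,1),round(r,1),P)
p=cv2.imread("pics/top0.png")
cv2.imwrite("pics/crop.png",cv2.resize(p[155:275,230:390],None,fx=5,fy=5,interpolation=cv2.INTER_CUBIC))
c=calibration("wrist");R=cv2.Rodrigues(np.array(c["rvec"]))[0];print("wristcam",-R.T@np.array(c["tvec"]).ravel(),R,c["fx"])
E
```

```text
top 345.0 243.0 5.1 [ 0.4757 -0.0875  0.06  ]
top 366.5 235.5 5.1 [ 0.5088 -0.1544  0.06  ]
top 368.5 214.5 5.1 [ 0.5791 -0.1541  0.06  ]
side 333.0 260.5 8.1 [ 0.5075 -0.1608  0.06  ]
side 358.5 248.5 7.9 [ 0.5778 -0.1602  0.06  ]
side 304.6 247.0 7.7 [ 0.4756 -0.0908  0.06  ]
side 237.0 60.0 17.1 [0.848  1.1957 0.06  ]
wristcam [0.1224 0.6668 0.3737] [[ 0.2794  0.9602 -0.0016]
 [ 0.9238 -0.2683  0.273 ]
 [ 0.2617 -0.0778 -0.962 ]] 336.2527137267669
```

View pics/crop.png

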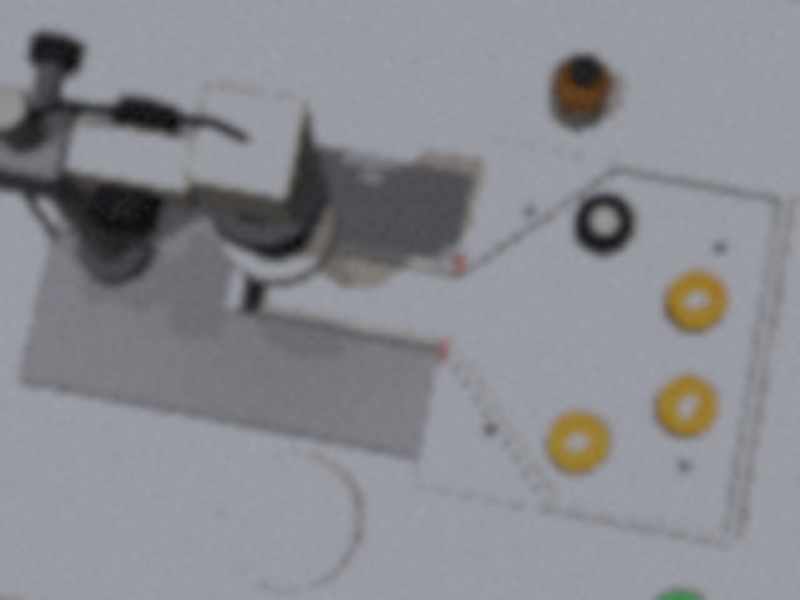

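The crop confirms three amber mounts with pale stones at crop (696,300), (686,406) and (578,441), and the black one at (604,222). The red gate marks are at (459,263) and (443,349). I'll fit the station frame roughly, then go high over the microscope to a wrist view of the tray.

```bash
cat >> h.py <<'E'
from scipy.spatial.transform import Rotation as Ro
def quat(d):  # tool down, tool x = -d (camera behind the push), y across
    x=-np.array([d[0],d[1],0.])/np.hypot(d[0],d[1]); z=np.array([0,0,-1.]); y=np.cross(z,x)
    q=Ro.from_matrix(np.c_[x,y,z]).as_quat(); return np.r_[q[3],q[:3]]
E
python3 - <<'E'
from h import *
np.set_printoptions(precision=4,suppress=True)
f=lambda u,v,z=.05: ray("top",230+u/5,155+v/5,z)[:2]
g1,g2=f(459,263),f(443,349); tr,br=f(778,198),f(735,545)
print("gate",g1,g2,np.linalg.norm(g1-g2),(g1+g2)/2,"back",tr,br,np.linalg.norm(tr-br))
g=(g1+g2)/2; b=(tr+br)/2; d=g-b; print("len",np.linalg.norm(d)); d/=np.linalg.norm(d); print("dir",d)
x=np.array([d[1],-d[0]])
for P in [(.4757,-.089),(.5085,-.1575),(.5785,-.157)]+[ray("top",350.8,199.4,.06)[:2]]: 
    r=np.array(P)-g; print("station",r@x,r@d)
print("lens",g+.106*d)
s=env.get_state(); p=s["tcp_pos"]
t=g-.10*d - .03*d
for z in(.6,.55,.5,.45,.35): print(z,kin.inverse_kinematics([p[0],p[1],z],s["orientation"]),kin.inverse_kinematics([*t,z],quat(d)))
E
```

```text
gate [0.5849 0.002 ] [0.5259 0.0054] 0.05906718250328492 [0.5554 0.0037] back [ 0.6561 -0.2055] [ 0.422  -0.1986] 0.23414643914748487
len 0.20639401329286214
dir [0.0793 0.9968]
station -0.0721126125677489 -0.09872438124254683
station -0.03398116284025345 -0.16440605708657113
station 0.0357584947547393 -0.1583537716890392
station 0.07443795528946026 -0.08858729895609067
lens [0.5638 0.1094]
0.6 [-1.4157  0.3855  0.0563  1.0486 -0.0214  1.7097 -0.0774] [-0.8287  0.2979  1.2934  1.3974 -0.2873  1.6567 -2.7937]
0.55 [-1.4127  0.3769  0.0484  1.1668 -0.0178  1.6    -0.0791] [-0.8516  0.3049  1.2971  1.5048 -0.2932  1.5527 -2.7826]
0.5 [-1.4094  0.3793  0.0416  1.269  -0.0155  1.4953 -0.0805] [-0.8553  0.3316  1.2992  1.6011 -0.3212  1.4546 -2.7534]
0.45 [-1.406   0.3915  0.0358  1.3581 -0.0139  1.394  -0.0814] [-0.8443  0.3772  1.299   1.6874 -0.3711  1.3629 -2.7056]
0.35 [-1.3998  0.4424  0.0262  1.5026 -0.012   1.1984 -0.0827] [-0.7975  0.518   1.2914  1.8319 -0.5345  1.2066 -2.5588]
```

```bash
python3 - <<'E'
from h import *
np.set_printoptions(precision=3,suppress=True)
s=env.get_state(); p=s["tcp_pos"]
env.movel([p[0],p[1],.6],velocity=.25)
q=np.array(env.get_state()["qpos"]); q[0]+=1.47; env.goto_joints(q)
s=env.get_state(); print(s["time"],s["tcp_pos"],s["qpos"])
g=np.array([.5554,.0037]); d=np.array([.0793,.9968]); x=np.array([d[1],-d[0]])
S=lambda a,b: g+a*x+b*d
for (a,b),az in [((0,-.005),90),((0,-.06),90),((-.08,-.12),50),((-.06,-.19),60),((.05,-.19),110),((0,-.13),90),((0,-.13),-90)]:
    dd=np.cos(np.radians(az))*x+np.sin(np.radians(az))*d
    for z in (.126,.3): print(a,b,az,z,kin.inverse_kinematics([*S(a,b),z],quat(dd)))
E
```

```text
4.6 [ 0.664 -0.12   0.599] [ 0.055  0.385  0.052  1.052 -0.02   1.707 -0.078]
0 -0.005 90 0.126 [-0.923  1.008  1.26   2.03  -1.146  1.084 -2.312]
0 -0.005 90 0.3 [ 0.764  0.544 -1.179  1.796  0.544  1.177  2.477]
0 -0.06 90 0.126 [-0.315  0.547  0.394  2.005 -0.335  0.652 -2.926]
0 -0.06 90 0.3 [-0.906  0.595  1.286  1.904 -0.634  1.138 -2.596]
-0.08 -0.12 50 0.126 [ 0.322  0.438 -0.267  2.141  0.204  0.586  2.273]
-0.08 -0.12 50 0.3 [ 0.355  0.174 -0.284  1.999  0.059  0.976  2.407]
-0.06 -0.19 60 0.126 [ 0.481  0.483 -0.298  2.061  0.234  0.629  2.563]
-0.06 -0.19 60 0.3 [ 0.487  0.233 -0.288  1.926  0.078  0.994  2.702]
0.05 -0.19 110 0.126 [-0.076  0.632  0.393  1.844 -0.344  0.733 -2.365]
0.05 -0.19 110 0.3 [-0.135  0.415  0.463  1.723 -0.209  1.053 -2.474]
0 -0.13 90 0.126 [-0.208  0.56   0.421  1.992 -0.361  0.662 -2.777]
0 -0.13 90 0.3 [-0.262  0.309  0.468  1.865 -0.163  1.005 -2.947]
0 -0.13 -90 0.126 [ 0.114  0.522  0.002  1.97  -0.002  0.649  0.038]
0 -0.13 -90 0.3 [ 0.106  0.292  0.011  1.841 -0.004  1.009  0.04 ]
```

```bash
python3 - <<'E'
from h import *
np.set_printoptions(precision=4,suppress=True)
g=np.array([.5554,.0037]); d=np.array([.0793,.9968]); x=np.array([d[1],-d[0]])
env.reach([*(g-.16*d),.36],quat(-d)); env.grip(.024)
s=env.get_state(); print(s["time"],s["tcp_pos"],s["qpos"],s["opening"])
c=calibration("wrist"); p,dep=camera("wrist"); cv2.imwrite("pics/w0.png",p); np.save("pics/w0.npy",dep); np.save("pics/w0c.npy",c,allow_pickle=True)
for u,v,r,P in amber("wrist",p): 
    q=P[:2]-g; print(round(u,1),round(v,1),round(r,1),P,q@x,q@d)
E
```

```text
6.2583 [ 0.5427 -0.1558  0.36  ] [ 0.145   0.2458  0.0291  1.7585 -0.0078  1.1375  0.0971] 0.023762590556173642
290.1 169.5 17.1 [ 0.51   -0.1578  0.06  ] -0.032433263779882385 -0.16456185802139117
352.5 163.9 17.1 [ 0.5801 -0.157   0.06  ] 0.03736185825718572 -0.15821794791193908
252.1 109.8 18.6 [ 0.4764 -0.09    0.06  ] -0.07135173967464768 -0.09966598765386726
```

View pics/w0.png

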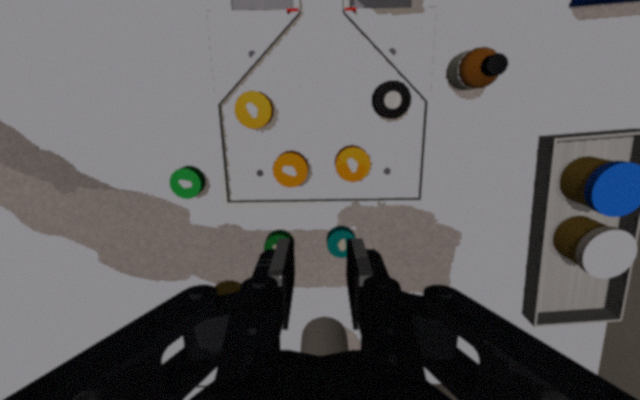

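The wrist view shows the amber mounts at (252,110), (290,169) and (353,163), and black at (391,99). The red gate marks are at (292,11) and (350,10), and the tray corners at (229,201), (421,198), (220,104) and (427,101). Next I'll refine the station frame by a rigid fit.

```bash
python3 - <<'E'
from h import *
np.set_printoptions(precision=4,suppress=True)
c=np.load("pics/w0c.npy",allow_pickle=True).item(); p=cv2.imread("pics/w0.png")
h=cv2.cvtColor(p,cv2.COLOR_BGR2HSV); m=cv2.inRange(h,(0,110,80),(6,255,255))|cv2.inRange(h,(172,110,80),(180,255,255)); m[30:]=0
k,_,st,ce=cv2.connectedComponentsWithStats(m); print([(st[i,4],ce[i]) for i in range(1,k) if st[i,4]>4])
px=[(292.5,11),(350,10),(220,104),(427,101),(229,201),(421,198)]
M=np.array([[-25,0],[25,0],[-117,-90],[117,-90],[-117,-206],[117,-206]])/1000
W=np.array([ray("wrist",u,v,.05,c)[:2] for u,v in px])
mc,wc=M.mean(0),W.mean(0); a=np.array([0]); A=(M-mc); B=(W-wc)
th=np.arctan2((A[:,0]*B[:,1]-A[:,1]*B[:,0]).sum(),(A*B).sum()); R=np.array([[np.cos(th),-np.sin(th)],[np.sin(th),np.cos(th)]])
g=wc-R@mc; print("g",g,"th",th); print(((W-g)@R-M)*1000)
for P in [(.51,-.1578),(.5801,-.157),(.4764,-.09),ray("wrist",391,99,.06,c)[:2]]: print((np.array(P)-g)@R)
E
```

```text
[(np.int32(33), array([350.8485,   8.3636])), (np.int32(29), array([291.5517,   9.4483]))]
g [0.5585 0.0031] th -0.06256592232478188
[[-4.7713 -1.8027]
 [ 3.7029 -1.9565]
 [ 4.4204 -1.4996]
 [-3.9464 -2.4574]
 [ 4.0688  4.0684]
 [-3.4744  3.6478]]
[-0.0383 -0.1636]
[ 0.0316 -0.1584]
[-0.0761 -0.098 ]
[ 0.0718 -0.0897]
```

```bash
cat >> h.py <<'E'
G=np.array([.5585,.0031]); TH=-.0626; RS=np.array([[np.cos(TH),-np.sin(TH)],[np.sin(TH),np.cos(TH)]])
S=lambda p: G+RS@np.asarray(p,float)
toS=lambda P: (np.asarray(P)[:2]-G)@RS
HI=.17
def at(p,z): return [*S(p),z]
def push(m,tgt,zl,off=.027,v=.09,fwd=True,back=.012,lift=True):
    m,tgt=np.array(m,float),np.array(tgt,float); u=(tgt-m)/np.linalg.norm(tgt-m)
    q=quat((-1 if fwd else 1)*(RS@u)); st=m-.042*u
    env.reach(at(st,HI),q); env.movel(at(st,zl),.12)
    hit=env.movel(at(tgt-off*u,zl),v,stop_force=12)
    s=env.get_state(); print("push",hit,toS(s["tcp_pos"]),s["force"].round(1),s["time"])
    env.movel(at(toS(s["tcp_pos"])-back*u,zl),.15)
    if lift: env.movel(at(toS(s["tcp_pos"])-back*u,HI),.2)
def look(name):
    c=calibration("wrist"); p,_=camera("wrist"); cv2.imwrite(f"pics/{name}.png",p)
    for u,v,r,P in amber("wrist",p): print("amber",round(u),round(v),round(r,1),toS(ray("wrist",u,v,.06,c)).round(4))
E
python3 - <<'E'
from h import *
np.set_printoptions(precision=4,suppress=True)
env.reach(at((0,-.09),HI),quat(-RS@[0,1])); env.movel(at((0,-.09),.125),.15)
h=env.movel(at((0,-.09),.105),.02,stop_force=2.5)
z=env.get_state()["tcp_pos"][2]; print("touch",h,z,"reach",z-.04)
env.movel(at((0,-.09),HI),.2)
ZL=z+.0135; np.save("zl.npy",ZL)
push((.0316,-.1584),(0,-.045),ZL)
env.reach(at((0,-.15),.3),quat(-RS@[0,1]))
look("w1"); print(env.get_state()["time"])
E
```

```text
touch True 0.11266299149925513 reach 0.07266299149925512
push False [ 0.0073 -0.0716] [ 0.5 -0.   0.8] 11.3667
amber 280 191 20.0 [-0.0383 -0.1634]
amber 236 121 22.2 [-0.0751 -0.0976]
amber 321 58 23.7 [ 0.0013 -0.0453]
12.675
```

View pics/w1.png

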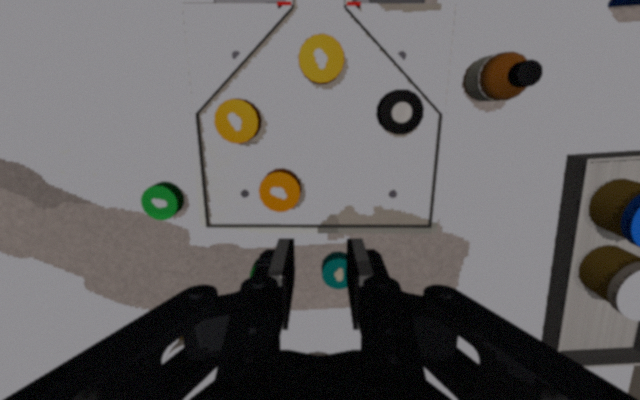

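The first mount went to its staging place at pixel (321,58), on the gate axis, and nothing else moved. Next I'll push it into the gate, then bring the second one in.

```bash
python3 - <<'E'
from h import *
np.set_printoptions(precision=4,suppress=True)
ZL=float(np.load("zl.npy"))
push((0,-.0453),(0,.004),ZL,v=.06)
push((-.0383,-.1634),(0,-.045),ZL)
push((0,-.045),(0,.004),ZL,v=.06)
env.reach(at((0,-.12),.3),quat(-RS@[0,1]))
look("w2"); print(env.get_state()["time"])
E
```

```text
push False [-0.0001 -0.0234] [0.5 0.4 0.1] 15.05
push False [-0.0085 -0.0712] [-0.6  0.7 -0.8] 18.6167
push False [-0.0001 -0.0233] [ 0.4 -0.6 -0.5] 21.3333
amber 238 154 21.1 [-0.0756 -0.0978]
amber 321 27 30.8 [0.0012 0.0088]
22.6667
```

View pics/w2.png

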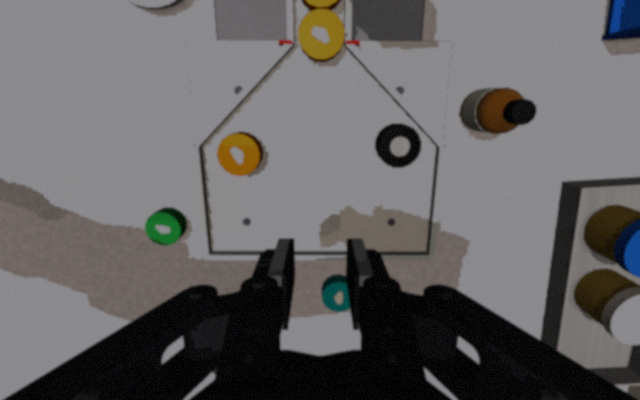

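Two mounts are in line at the gate: (321,27) is in the slot mouth with the other just ahead of it. The third is still at (238,154) and black at (398,145) is untouched. Next I'll stage the third, then do a half turn so the camera stays clear of the microscope for the final push.

```bash
python3 - <<'E'
from h import *
np.set_printoptions(precision=4,suppress=True)
ZL=float(np.load("zl.npy"))
push((-.0756,-.0978),(0,-.045),ZL)
push((0,-.045),(0,.0),ZL,v=.06)
env.reach(at((0,-.12),.3),quat(-RS@[0,1])); look("w3")
f=RS@[0,1]
env.reach(at((0,-.14),.3),quat(f)); s=env.get_state(); print(s["time"],s["qpos"])
for y in(-.05,-.03,-.01,.0,.008):
  for z in (ZL,HI): print(y,round(z,3),kin.inverse_kinematics(at((0,y),z),quat(f)))
E
```

```text
push False [-0.0226 -0.0609] [ 0.4 -0.2 -0.2] 25.3667
push False [-0.0001 -0.0272] [-0.7  0.4 -0.5] 28.4833
amber 320 29 34.2 [0.0009 0.0076]
31.8917 [-0.7405  0.626   1.2825  1.8748 -0.66    1.1583 -2.4218]
-0.05 0.126 [-0.7428  0.8028  1.0222  2.0198 -0.9245  0.877  -2.3946]
-0.05 0.17 [-0.7929  0.7578  1.1053  2.0004 -0.8571  0.9483 -2.4388]
-0.03 0.126 [-0.7814  0.8065  1.0275  2.0201 -0.9295  0.8806 -2.4262]
-0.03 0.17 [-0.8312  0.7617  1.1106  2.0007 -0.8621  0.9518 -2.4702]
-0.01 0.126 [-0.8192  0.8109  1.0324  2.0187 -0.9343  0.8849 -2.4584]
-0.01 0.17 [-0.8685  0.7663  1.1153  1.9993 -0.867   0.9559 -2.5021]
0.0 0.126 [-0.8377  0.8133  1.0347  2.0173 -0.9367  0.8874 -2.4746]
0.0 0.17 [-0.8867  0.7689  1.1174  1.9979 -0.8695  0.9583 -2.5182]
0.008 0.126 [-0.8523  0.8155  1.0365  2.016  -0.9385  0.8895 -2.4878]
0.008 0.17 [-0.9011  0.7711  1.119   1.9965 -0.8714  0.9603 -2.5312]
```

```bash
python3 - <<'E'
from h import *
np.set_printoptions(precision=4,suppress=True)
ZL=float(np.load("zl.npy"))
env.movel(at((0,-.05),HI),.15); env.movel(at((0,-.05),ZL),.1)
env.movel(at((0,-.006),ZL),.06,stop_force=6)
print(toS(env.get_state()["tcp_pos"]))
h=env.movel(at((0,.008),ZL),.015,stop_force=3)
s=env.get_state(); y=toS(s["tcp_pos"])[1]; print("final",h,y,s["force"],s["time"])
env.movel(at((0,y-.03),ZL),.1); env.movel(at((0,y-.03),HI),.2)
env.movel(at((0,-.14),.3),.2); env.reach(at((0,-.10),.3),quat(-RS@[0,1])); look("w4")
p=cv2.imread("pics/w4.png")
t,_=camera("side"); tt,_=camera("top")
cr=lambda i,y0,y1,x0,x1,f: cv2.resize(i[y0:y1,x0:x1],None,fx=f,fy=f,interpolation=cv2.INTER_CUBIC)
a=cr(p,0,240,140,540,1); b=cr(t,140,290,210,410,2); 
o=np.zeros((560,800,3),np.uint8); o[:240,:400]=a; o[240:540,:400]=b; c=cr(tt,155,275,260,390,3); o[:360,400:790]=c
cv2.imwrite("pics/fin.png",o); print(env.get_state()["time"])
E
```

```text
[-0.0001 -0.0059]
final True -0.00035011816301100824 [ 0.6018 -1.3659  1.1594] 35.1167
amber 320 27 28.3 [0.0003 0.0286]
38.9417
```

View pics/fin.png

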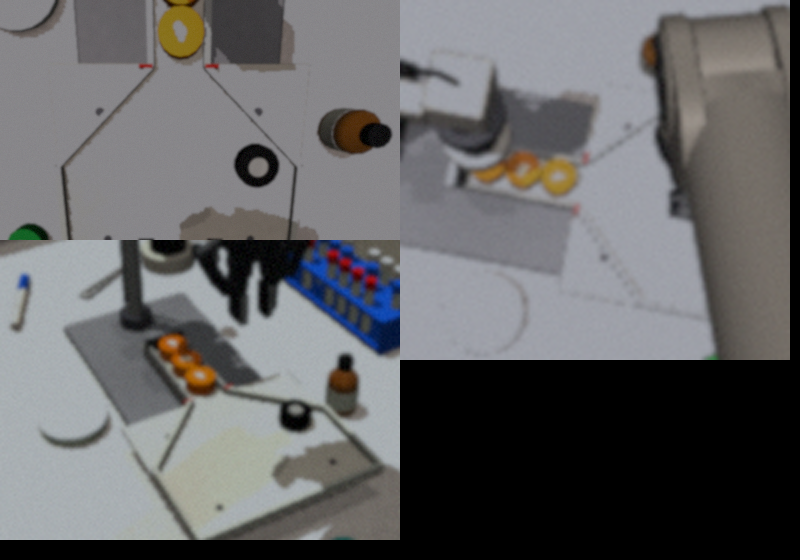

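All three mounts are in single file in the slot: side crop (172,345), (187,360), (200,378), with the foremost by the black stop. Black and the bystanders haven't moved. The stopping force was small, so I'll press once more with a firmer threshold to be sure of contact with the stop.

```bash
python3 - <<'E'
from h import *
np.set_printoptions(precision=4,suppress=True)
ZL=float(np.load("zl.npy")); f=RS@[0,1]
env.reach(at((0,-.14),.3),quat(f)); env.movel(at((0,-.04),HI),.2); env.movel(at((0,-.04),ZL),.1)
env.movel(at((0,-.005),ZL),.06,stop_force=6)
h=env.movel(at((0,.007),ZL),.015,stop_force=6)
s=env.get_state(); y=toS(s["tcp_pos"])[1]; print("final",h,y,s["force"],s["time"])
env.movel(at((0,y-.03),ZL),.1); env.movel(at((0,y-.03),HI),.2); env.movel(at((0,-.14),.3),.2)
t,_=camera("side"); a=amber("side",t)
for u,v,r,P in a: print(round(u),round(v),round(r,1),toS(P).round(4))
print(env.get_state()["time"])
cv2.imwrite("pics/s5.png",cv2.resize(t[170:250,260:360],None,fx=7,fy=7,interpolation=cv2.INTER_CUBIC))
E
```

```text
final True -4.021278916718017e-05 [ 1.1335 -1.8036  1.7772] 44.2
304 200 16.5 [0.0012 0.063 ]
237 60 17.2 [0.2167 1.2153]
46.0667
```

View pics/s5.png

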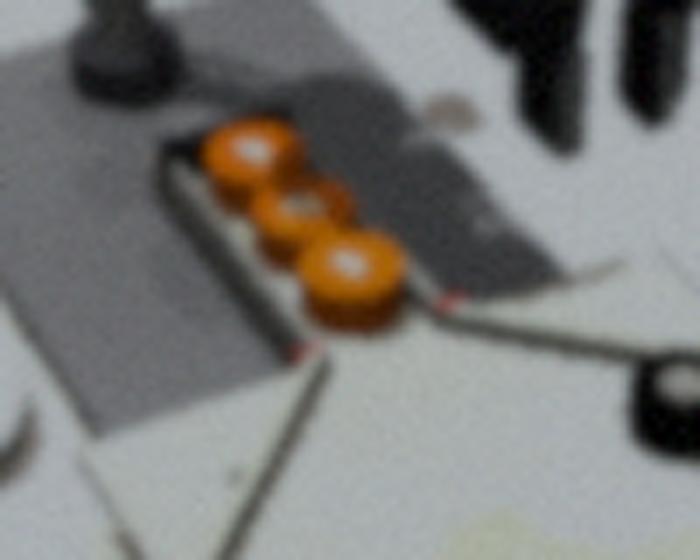

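The mounts lie flat in file, at crop (252,150), (302,207) and (350,265), hard against the black stop. The second press stopped only 0.3 mm farther on, so it was real contact with the stop. Handing in.

```bash
python3 -c "
from h import *
print(job.job_done())"
```

```text
the job is handed in; nothing more can be done
None
```

All three amber mounts lie flat in single file in the slot, the foremost against the end stop; the black mount and everything else stayed put, and the job was handed in at about 46 s of the 72 s allowed.

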